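# Set the mist timer's knurled dial and start it

### The arm

A 7-joint arm with a two-finger parallel gripper is mounted at the origin on the work surface; the furniture and walls round the work are solid. World frame = base frame: x ahead of the robot, y to its left, z up, the work surface at z = 0. Lengths are in m, angles in rad, forces in N, time in s.
With the tool pointing down it reaches from about 0.4 to 0.9 m from the base axis. Payload 5.6 kg.
Tool frame: the origin (TCP) lies midway between the tips of the shut fingers; the grasp point (between the pads) lies 19 mm behind it; y points along the fingers, z is the direction in which the jaws open and shut, and the axes are right-handed (so a half turn about y gives the same grasp; the last joint's range is limited). The gripper opens to 92 mm and grips with 3 to 60 N. Pads are 20 mm wide; open, the fingers measure 128 mm over their backs; the gripper's body (75 mm by 189 mm) begins 69 mm behind the grasp point.
Start: joints at [1.067, 0.468, -0.012, 1.603, 0.006, 1.071, -0.056], TCP at [0.289, -0.582, 0.215] pointing down, gripper open.
Joint ranges: [-2.53, 2.53], [-0.31, 2.02], [-1.57, 1.55], [0.28, 2.44], [-1.29, 4.43], [0.15, 1.84], [-2.92, 2.92]. Speed limits (rad/s): [2.57, 2.57, 3.14, 3.14, 3.14, 3.14, 3.14].

### API

Orientations are given as a 3x3 rotation matrix whose columns are the frame's x, y, z axes.
In Python, from station import env, effector, solver, viewer, workorder, search_frame, tip_of gives the robot as it stands. Calls block until the motion is done:
- env.reach(position, orientation): joint-space move of the TCP to a pose.
- env.movel(position, frame=None, rate=0.15): straight line of the TCP; frame=None keeps the orientation; rate is the mean speed in m/s.
- env.goto_joints(angles): joint-space move.
- effector.release() and effector.grasp(squeeze=None): open the fingers fully, or close them until they stop; squeeze is the grip in N (None keeps the last).
- env.pause(seconds).
- solver.inverse_kinematics(position, orientation): joint angles nearest the present ones, or None.
- env.sense(): the state.
- viewer.read_camera(name): name is "side" or "top" or "wrist"; returns (picture, depth): 400x640x3 uint8, red, green, blue; 400x640 float32, m along the optical axis (not along the pixel's ray), 0 where there is no reading.
- viewer.camera_info(name): a dict with "intrinsics" (3x3 intrinsics, pixels), "eye" and "rotation" of the camera in the world; the wrist camera has in their place "T_tool_cam" (4x4, takes a point from camera to tool coordinates, whose origin is the TCP and whose axes are the tool frame's). Camera axes: x right, y up, looking along -z (the intrinsics and any distortion apply to the point x, -y, -z); pixel columns grow to the right and rows downward; lengths in m; the calibration is good to about 2 mm. A picture is of the moment at which its call begins: read the wrist's pose just before it. camera_info takes no time and is no camera call.
A pose or a line that the arm cannot do raises env.PlanningError and nothing moves.
- workorder.finish_job(): hands the job in, once; it reports no verdict.
Trained networks look in the newest picture that a camera, given by its name, has taken for a name from the list of things; names that differ only in an ending like _2 or _b are one class to them, and where a whole thing is asked for, a point or a joint stands for the part that bears it (a point fixed in the world has none). Each returns a list of dicts, best first, with "score" (0 to 1); they miss things now and then, are a little off and sometimes report something else, mostly with a low value. They report only what shows in the picture. A call takes as long as a camera call.
- search_frame(camera, name): "at" ([x, y, z] in m, in world coordinates, good to about 4 mm: the middle of the surface that is visible of it).
- tip_of(camera, name): "at" ([x, y, z] in m, in world coordinates, good to about 4 mm: a listed point, or the origin of a listed thing).
The state is a dict: "t": time; "joint_positions": joint angles; "joint_velocities": joint speeds; "tau": joint torques, N m; "ee_pos": TCP position; "tcp_rot": TCP orientation; "wrist_force": force on the tool from outside, world axes, zero at the start; "moment": the same for the moment, N m; "gripper_width": finger opening in m.
Only numpy, scipy, OpenCV 4.12 (cv2) and the standard library are available. Lean on these libraries where they do the work, as an engineer would, in place of code of your own. Each camera call takes 0.05 s, during which the arm holds its last target. There are 200 camera calls.

### The job

Set the mist timer on the table for the cuttings: with a fingertip laid gently on the big knurled dial, turn it clockwise until its pointer line has clicked in at the long middle mark. Then press the round start button beside the dial fully down and let it go. Nothing is to be gripped or picked up, and the other things on the table stay where they are.

Things in the scene. Friction and masses are not known exactly. Their poses are not given: they have to be found in the camera images.
- timer: Mist timer: a flat grey plastic box, 150 (x) x 240 (y) x 45 mm high, fixed to the table at a varying place and yaw. Origin: centre of its underside; its -x side (front) faces roughly towards the robot, z up. In this frame the dial's axis stands at x=0, y=+42 mm, the start button at x=0, y=-80 mm. Two hose stubs stick out of its back (+x).
- dial_float: The sprung mount that carries the dial; origin on the dial's axis, level with the dial's underside, 55 mm above the table when not pressed. It gives straight down with the dial, up to 8 mm: it starts to give at about 2.5 N, takes about 6 N at 4 mm and 9.5 N at 8 mm, where it stops hard. Over 25 N of the fingers on the dial is too rough.
- dial_center (a point): Centre of the dial's flat top, 71 mm above the table. The dial is a black disc, 92 mm wide, 16 mm thick, axis vertical, with a knurled rim, a finely ribbed rubber band on its top (radius 27 to 44 mm) and a flat grey disc of radius 20 mm in the middle. It turns by friction: a fingertip pressed on the ribbed band and moved along a circle about the axis carries it along.
- dial_pointer (a point): Outer end of the dial's white pointer line, on the edge of the dial's top, 46 mm from its axis.
- mark (a point): Centre of the long middle mark, a white bar 18 x 7 mm flat on the box's top, straight in front (-x of the timer) of the dial's axis, 61 mm from it. It is the middle one of five white marks round the front of the dial, 30 degrees apart, one per detent; the other four are short (9 x 3.5 mm).
- dial (a joint): Angle of the dial in rad, growing clockwise seen from above. Five detents at 0, 0.524, 1.047, 1.571 and 2.094; at 1.047 the pointer faces the long middle mark. It starts at 0 or 0.524. A detent holds with about 0.03 N m at most (under 1 N at the ribbed band); released between two detents, the dial jumps to the nearer one.
- start_top (a point): Centre of the top of the start button, a round grey push button of 26 mm diameter in a black ring, to the robot's right of the dial on the box; it is pressed straight down.
- start (a joint): How far the start button is pressed, in m: 0 out, 0.006 fully down (about 5 N); it springs back when released.
- mini_pot_2: Small clay pot, 49 mm wide, 38 mm high, left of the timer; origin under its centre. Leave it alone.
- floral_tape_0: Green roll of stem tape lying flat in front of the timer, 58 mm wide, 13 mm high; origin under its centre. Leave it alone.
- peg_wood: Wooden spring peg, 19 x 72 x 12 mm, lying in front of the timer; origin under its centre. Leave it alone.
- glue_bottle: Small brown dropper bottle, 34 mm wide, 102 mm high, right of the timer; origin under its centre. Leave it alone.
- bud_vase_0: Glass bud vase, 48 mm wide, 150 mm high, back left; origin under its centre. Leave it alone.
- mini_pot_0: Clay pot, 64 mm wide, 50 mm high, left; origin under its centre. Leave it alone.
- scissors: Scissors lying flat at the right, 98 x 225 x 10 mm; origin under their centre. Leave them alone.

How it is judged:
By the outcome, as a careful person would: the job done as asked, in the order asked, and still so for the second after the job is handed in, with the robot touching nothing.
It also fails if it takes over 48 s, if anything falls off the work surface, if the arm or the gripper's body presses on something with over 40 N, if the wrist force passes 120 N, or if a joint passes its speed limit or range.

## Working session

There is one attempt and no reset: what is moved stays moved. The work goes in short steps, each a Python script; the robot and the scene stay as the last script left them, time stands still between calls to the robot, and variables do not carry over. Pictures are saved under pics/ and viewed, about 8 in all and at most 12, crops included, and the job is handed in when it is done.

```bash
mkdir -p pics; ls
python3 - <<'E'
from station import *
import cv2, numpy as np
s=env.sense(); print({k:np.round(v,3).tolist() for k,v in s.items()})
for c in ("top","side"):
    p,d=viewer.read_camera(c); cv2.imwrite(f"pics/{c}0.png",p[:,:,::-1])
    for n in ("dial_center","dial_pointer","mark","start_top","timer","glue_bottle","bud_vase_0"):
        print(c,n,[(np.round(r["at"],3).tolist(),round(r["score"],2)) for r in tip_of(c,n)[:2]])
E
```

```text
pics
{'t': 0.0, 'joint_positions': [1.067, 0.468, -0.012, 1.604, 0.006, 1.071, -0.056], 'joint_velocities': [0.001, -0.003, 0.001, 0.001, 0.001, -0.001, 0.0], 'tau': [0.0, -52.056, -0.013, -24.374, -0.057, 0.017, 0.0], 'ee_pos': [0.289, -0.582, 0.214], 'tcp_rot': [[-0.896, -0.001, 0.445], [-0.445, 0.001, -0.896], [0.0, -1.0, -0.002]], 'wrist_force': [-0.051, 0.154, -0.448], 'moment': [0.002, -0.013, 0.011], 'gripper_width': 0.092}
top dial_center [([0.503, 0.04, 0.071], 0.67)]
top dial_pointer [([0.471, 0.007, 0.069], 0.74)]
top mark [([0.44, 0.022, 0.047], 0.89)]
top start_top [([0.536, -0.074, 0.071], 0.56), ([0.437, 0.025, 0.046], 0.3)]
top timer [([0.507, 0.002, -0.003], 0.92), ([0.502, 0.04, 0.071], 0.64)]
top glue_bottle [([0.6, -0.16, -0.002], 0.56)]
top bud_vase_0 [([0.7, 0.291, -0.003], 0.74)]
side dial_center [([0.501, 0.038, 0.072], 0.68)]
side dial_pointer [([0.47, 0.003, 0.072], 0.63)]
side mark [([0.443, 0.021, 0.049], 0.77), ([0.695, 0.291, 0.003], 0.67)]
side start_top [([0.499, -0.417, 0.002], 0.64), ([0.537, -0.078, 0.065], 0.62)]
side timer [([0.508, -0.002, 0.004], 0.96)]
side glue_bottle [([0.6, -0.165, -0.0], 0.84)]
side bud_vase_0 [([0.695, 0.286, 0.002], 0.85), ([0.436, 0.149, 0.0], 0.16)]
```

View pics/top0.png

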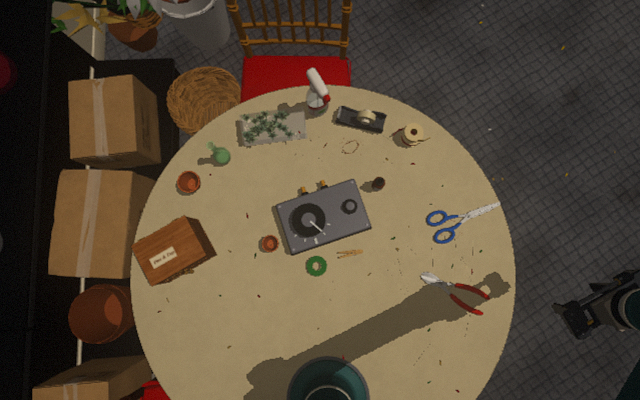

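View pics/side0.png

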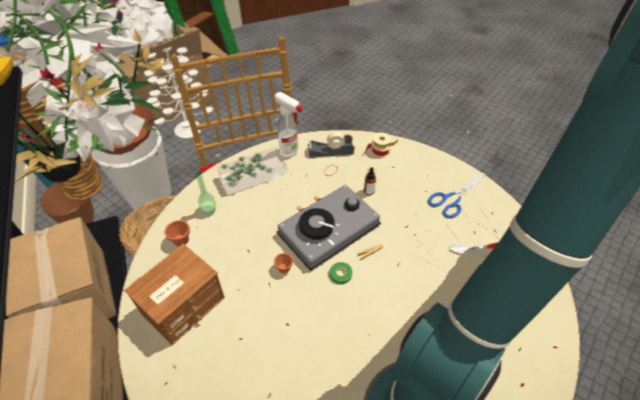

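```bash
cat > h.py <<'E'
from station import *
import cv2, numpy as np
D=np.array([.502,.039]); 
def R(th):  # tool x along -radial(th), y down, z = x cross y
    x=-np.array([np.cos(th),np.sin(th),0]); y=np.array([0,0,-1.]); return np.column_stack([x,y,np.cross(x,y)])
def shot(name,f=None):
    s=env.sense(); p,d=viewer.read_camera(name); ci=viewer.camera_info(name)
    if f: cv2.imwrite(f"pics/{f}.png",p[:,:,::-1])
    return p,d,s,ci
def world(u,v,d,s,ci):  # pixels -> world for wrist camera
    K=ci["intrinsics"]; z=d[v,u]
    c=np.array([(u-K[0][2])/K[0][0]*z,-(v-K[1][2])/K[1][1]*z,-z,1])
    t=np.array(ci["T_tool_cam"])@c
    return s["tcp_rot"]@t[:3]+s["ee_pos"]
E
python3 - <<'E'
from h import *
ci=viewer.camera_info("wrist"); print({k:np.round(v,3).tolist() if not isinstance(v,str) else v for k,v in ci.items()})
effector.grasp(5)
env.reach(np.array([.47,.0,.28]),R(np.pi/2))
p,d,s,ci=shot("wrist","w1")
print(s["t"],s["ee_pos"],s["gripper_width"],s["joint_positions"],s["wrist_force"])
for n in ("dial_center","dial_pointer","mark","start_top"):
    print(n,[(np.round(r["at"],3).tolist(),round(r["score"],2)) for r in tip_of("wrist",n)[:2]])
np.savez("w1.npz",d=d,p=s["ee_pos"],R=s["tcp_rot"])
E
```

```text
{'intrinsics': [[329.545, 0.0, 320.174], [0.0, 329.545, 206.52], [0.0, 0.0, 1.0]], 'T_tool_cam': [[-0.0, -0.97, -0.244, -0.069], [0.0, 0.244, -0.97, -0.17], [1.0, -0.0, 0.0, 0.0], [0.0, 0.0, 0.0, 1.0]]}
4.3333 [ 0.47018792 -0.00126073  0.279777  ] 0.0005589836002378443 [ 0.49767923  0.14453636 -0.6140392   1.91748473  0.09283274  1.10780274
 -0.15546722] [ 0.03729944 -0.5054191   0.07431835]
dial_center [([0.5, 0.039, 0.072], 0.97)]
dial_pointer [([0.469, 0.008, 0.076], 0.63), ([0.369, 0.024, 0.002], 0.63)]
mark [([0.369, 0.021, 0.001], 0.65), ([0.44, 0.024, 0.041], 0.63)]
start_top [([0.537, -0.076, 0.07], 0.75)]
```

View pics/w1.png

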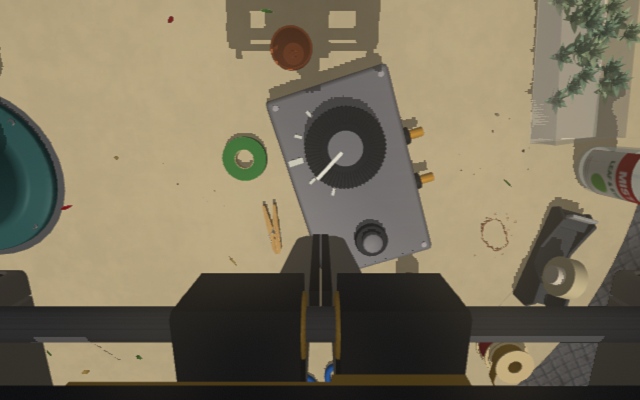

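The wrist picture shows the dial centred near pixel (345,148), its pointer tip at (313,183), over the second short mark. The long mark is at (295,162), so the dial stands at 0.524 and needs one detent clockwise. The button is at (372,242).

Run:
```python
from h import *
z=np.load("w1.npz"); s=dict(ee_pos=z["p"],tcp_rot=z["R"]); d=z["d"]; ci=viewer.camera_info("wrist")
for n,u,v in (("dial",345,148),("ptr",314,182),("mark",295,162),("btn",373,242),("ring up",370,224),("ring",358,238),("ring R",387,238),("tipL",315,238),("tipR",326,238),("dialL",345,116)):
    print(n,np.round(world(u,v,d,s,ci),4))
print(np.round([world(u,240,d,s,ci)[2] for u in range(346,400,3)],3))
print([round(float(world(u,238,d,s,ci)[0]-z["p"][0]),4) for u in (308,311,314,320,326,329,332)],d[238,305:336:3])
```

```text
dial [0.4989 0.04   0.0705]
ptr [ 0.4629 -0.0034  0.045 ]
mark [0.44   0.0217 0.0473]
btn [ 0.5357 -0.075   0.0655]
ring up [ 0.5334 -0.0562  0.051 ]
ring [ 0.518  -0.0727  0.0573]
ring R [ 0.5548 -0.0733  0.0557]
tipL [0.4682 0.0085 0.2859]
tipR [0.4739 0.0086 0.2862]
dialL [0.4983 0.0751 0.0705]
[0.044 0.045 0.045 0.054 0.057 0.057 0.068 0.067 0.065 0.067 0.067 0.067
 0.066 0.058 0.046 0.044 0.045 0.045]
[-0.0058, -0.0042, -0.0025, 0.0006, 0.0037, 0.0053, 0.0069] [0.1746587  0.17581259 0.17467622 0.17206469 0.17278834 0.17221327
 0.17175852 0.17284496 0.17355335 0.17433238 0.1746133 ]
```

Run:
```python
from h import *
C=np.array([.500,.0395]); r=.036
def pos(th,z): return np.array([C[0]+r*np.cos(th),C[1]+r*np.sin(th),z])
a=np.radians(105)
env.reach(pos(a,.13),R(a)); env.movel(pos(a,.078),rate=.08); env.pause(.2)
f0=env.sense()["wrist_force"][2]; z=.074
while z>.063:
    env.movel(pos(a,z),rate=.03); env.pause(.1)
    s=env.sense(); f=s["wrist_force"][2]-f0; print(round(z,4),s["ee_pos"].round(4),round(f,2))
    if f>4: break
    z-=.001
if f>2.4 and f<15:
    for k in range(1,11):
        th=a-np.radians(3*k); env.movel(pos(th,z),R(th),rate=.03)
        s=env.sense(); print(k,s["ee_pos"].round(4),(s["wrist_force"]-[0,0,f0]).round(2))
env.pause(.1)
p=env.sense()["ee_pos"]; env.movel([p[0],p[1],.12],rate=.1)
env.movel([.47,.0,.28],R(np.pi/2),rate=.2)
p,d,s,ci=shot("wrist","w2"); print(s["t"])
cv2.imwrite("pics/w2c.png",cv2.resize(p[80:280,250:430,::-1],None,fx=3,fy=3,interpolation=cv2.INTER_CUBIC))
for n in ("dial_center","dial_pointer","mark","start_top"):
    print(n,[(np.round(r["at"],3).tolist(),round(r["score"],2)) for r in tip_of("wrist",n)[:2]])
```

```text
0.074 [0.4907 0.0743 0.074 ] -0.18
0.073 [0.4907 0.0743 0.073 ] 0.74
0.072 [0.4907 0.0742 0.072 ] 0.16
0.071 [0.4909 0.0744 0.0711] 2.68
0.07 [0.4909 0.0744 0.0701] 4.95
1 [0.4924 0.0747 0.07  ] [-0.14 -0.13  4.81]
2 [0.4943 0.075  0.07  ] [-0.38 -0.08  4.25]
3 [0.4963 0.0752 0.07  ] [-0.26 -0.89  2.98]
4 [0.4982 0.0753 0.07  ] [-0.03 -0.89  3.56]
5 [0.5001 0.0754 0.07  ] [ 0.8  -1.35  2.15]
6 [0.502  0.0753 0.07  ] [ 0.7  -1.7   3.42]
7 [0.5039 0.0751 0.07  ] [-0.24 -1.89  2.95]
8 [0.5057 0.0749 0.07  ] [ 0.38 -1.42  3.17]
9 [0.5075 0.0746 0.07  ] [ 0.84 -0.87  3.28]
10 [0.5092 0.0741 0.07  ] [ 0.14 -1.65  2.88]
12.375
dial_center [([0.498, 0.042, 0.071], 0.62)]
dial_pointer [([0.454, 0.03, 0.072], 0.94)]
mark [([0.444, 0.021, 0.044], 0.64)]
start_top [([0.538, -0.079, 0.067], 0.91)]
```

View pics/w2c.png

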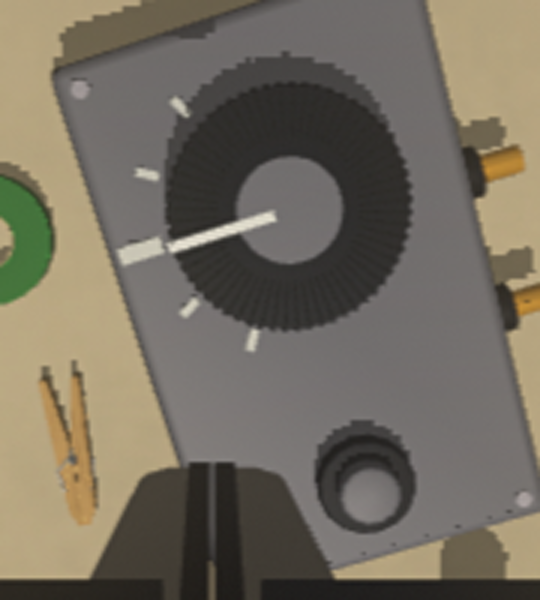

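The crop shows the white pointer at (170,247) lined up with the long mark at (140,251), so the dial has clicked in. Next is the button.

Run:
```python
from h import *
B=[.5365,-.0765]
env.reach([*B,.12],R(np.pi/2)); env.movel([*B,.072],rate=.08); env.pause(.2)
f0=env.sense()["wrist_force"][2]; z=.069
while z>.054:
    env.movel([*B,z],rate=.03); env.pause(.1)
    s=env.sense(); f=s["wrist_force"][2]-f0; print(round(z,4),s["ee_pos"].round(4),round(f,2))
    if f>12: break
    z-=.001
env.pause(.3); print(env.sense()["wrist_force"][2]-f0)
env.movel([*B,.12],rate=.1)
env.movel([.47,.0,.28],rate=.2)
p,d,s,ci=shot("wrist"); print(s["t"])
cv2.imwrite("pics/w3c.png",cv2.resize(p[80:280,250:430,::-1],None,fx=3,fy=3,interpolation=cv2.INTER_CUBIC))
print(np.round(world(373,242,d,s,ci),4))
```

```text
0.069 [ 0.5365 -0.0765  0.069 ] 0.07
0.068 [ 0.5365 -0.0765  0.068 ] 0.2
0.067 [ 0.5367 -0.0765  0.0672] 1.75
0.066 [ 0.5367 -0.0765  0.0661] 2.49
0.065 [ 0.5367 -0.0765  0.0651] 3.99
0.064 [ 0.5367 -0.0765  0.0641] 4.1
0.063 [ 0.5367 -0.0765  0.0631] 3.36
0.062 [ 0.5367 -0.0765  0.0621] 4.19
0.061 [ 0.5367 -0.0765  0.0614] 8.01
0.06 [ 0.5368 -0.0765  0.0613] 15.72
14.682764526781307
20.0083
[ 0.5346 -0.0734  0.067 ]
```

View pics/w3c.png

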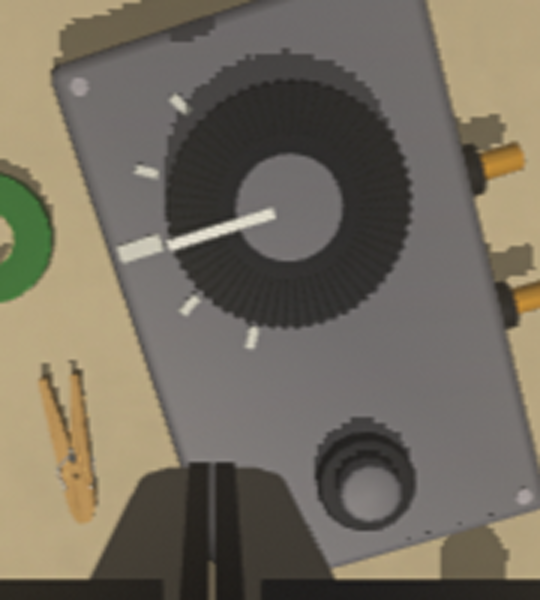

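The pointer is still at the long mark. The button hit a hard stop after about 6 mm of travel and has sprung back to 67 mm. The arm is clear of everything.

```bash
python3 -c "
from station import *
print(workorder.finish_job())"
```

```text
the job is handed in; nothing more can be done
None
```

The mist timer is set and started, and the job is handed in. It took about 20 s of robot time, against the 48 s limit.

- **Dial:** I laid the shut fingertips on the ribbed band with about 5 N at first and about 3 N while turning. I turned the dial 30° clockwise, which is one detent from its start at 0.524. The pointer lined up with the long middle mark in the wrist pictures taken after the turn and again after the button press.
- **Start button:** I pressed it straight down until it stopped hard, after about 6 mm of travel, with a peak of about 16 N. I then let it go, and the depth reading showed its top back at 67 mm.
- **Other items:** Nothing was gripped. The tape and the peg look unmoved in the last crop. I did not check the other items again, but the arm worked only above the timer.

No check failed. The networks' less certain detections disagreed with the pictures in a few places, for example one that put the mark on the table, and I ignored those.

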